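# Put the press-shop gauges away in the cases that are open

## Robot

A 6-joint arm with a two-finger parallel gripper is mounted at the origin on the work surface. World frame = base frame: x ahead of the robot, y to its left, z up, the work surface at z = 0. Lengths are in m, angles in rad, forces in N, time in s.
With the tool pointing down it reaches from about 0.325 to 0.775 m from the base axis. Payload 5.5 kg.
Tool frame: the origin (TCP) lies at the very end of the fingers, on their centre line; the grasp point (between the pads) lies manip.grip_point_offset behind it (manip.grip_point_offset is the distance from the TCP to the grasp point, in m); z points along the fingers, y is the line along which they close (so a half turn about z gives the same grasp; the last joint's range is limited). The gripper opens to 88 mm and grips with 3 to 60 N. Pads are 20 mm wide; open, the fingers measure 115 mm over their backs; the gripper's body (75 mm by 178 mm) begins 61 mm behind the grasp point.
Start: joints at [1.207, 0.091, 1.231, -0, 1.82, -0.057], TCP at [0.181, 0.572, 0.223] pointing down, gripper open.
Joint ranges: [-2.87, 2.87], [-0.86, 2.18], [0.17, 2.46], [-1.51, 4.65], [0.06, 2.69], [-2.65, 2.65]. Speed limits (rad/s): [2.57, 2.57, 3.01, 3.14, 3.14, 3.14].

## Interface

Orientations are given as a rotation vector (axis times angle).
In Python, from cell import observe, viewer, order, manip gives the robot as it stands.
- The arm moves only by the tool move_arm, never from a script. Its argument "plan" is a list of rows, each a list of 7 numbers: the shift along the tool's x, y, z in units of 150 mm (1.0 is 150 mm), then the turn, a rotation vector about the tool's x, y, z in units of 90 degrees (1.0 is 90 degrees), then the opening, from 0 (shut) to 1 (fully open). A call has exactly 5 rows; each row is the pose to reach, as a shift and turn from the pose commanded when the call began, along the tool's axes at that moment; what a row does not reach only later rows make up. A row lasts 1/8 s, in which the tool goes at most 62.5 mm and 10.7 degrees, less where a joint would pass 70% of its speed; a pose out of reach is approached as far as the arm can. A call with a number of a shift or a turn outside -1 to 1 is refused whole. A call with a gripper value outside its range is refused whole. The fingers move at their own pace and stop on an object; "grip_force" is the grip in N (left out, the last holds). Time passes only in rows, so rows that repeat a pose let the fingers close, or fill a call up. It gives the time, the measured TCP pose, the force, the opening and the grip force at its end, in the units of the state.
- observe(): the state, without advancing time (a new reading comes with each control period).
- viewer.camera(name): name is "scene" or "top"; returns a dict with "color" (480x640x3 uint8, red, green, blue), "fx", "fy", "cx", "cy" (pixels), "R" (3x3) and "t" (3): a world point X has camera coordinates R X + t. Camera axes: x right, y down, z forward; pixel columns grow to the right and rows downward; lengths in m; the calibration is good to about 2 mm. A picture is of the moment at which its call begins. There is no depth.
- order.sign_off(): hands the job in; it is judged then, once.
The state is a dict: "time_s": time; "joints": joint angles; "dq": joint speeds; "joint_torque": joint torques, N m; "eef_pos": TCP position; "tool_rot": TCP orientation; "force": force on the tool from outside, world axes, zero at the start; "wrist_torque": the same for the moment, N m; "width": finger opening in m; "gripper_force": force on a finger pad.
Only numpy, scipy, OpenCV 4.12 (cv2) and the standard library are available. Lean on these libraries where they do the work, as an engineer would, in place of code of your own. Each camera call takes 0.05 s, during which the arm holds its last target. There are 200 camera calls.

## Task

Put away the flat gauges whose cases are open: slide each one, blade first and right way up, into the case made for its width until its collar rests against the case's mouth, and let go. One case is locked shut by its gate: leave the gauge that belongs to it lying where it is, and do not disturb the can, the bracket, the cup and the low steel block.

Things in the scene. Friction and masses are not known exactly. Their poses are not given: they have to be found in the camera images.
- rack: Fixed dark steel board, 140 x 370 x 12 mm, carrying three gauge cases side by side 120 mm apart (which is where varies). Origin on the bench top below the mouth of the middle case; x points into the cases, the way a gauge slides in (yaw within 0.2 rad), y along the row, z up. Cases and gates all have the rack's yaw.
- gauge_narrow: Loose narrow gauge, flat on the bench, about 0.2 kg. Along its x: black handle x -28 to 22 mm (22 wide, 36 high: grip it from above across y), upright collar 22 to 28 (34 wide, 26 high), aluminium blade 28 to 138 (24 wide, 14 thick; half-round nose, 10 thick from z = 2 mm). Origin on the underside near the handle's middle; undersides level at z = 0, z up.
- gauge_medium: Loose medium gauge, flat on the bench, about 0.2 kg. Along its x: black handle x -28 to 22 mm (22 wide, 36 high: grip it from above across y), upright collar 22 to 28 (46 wide, 26 high), aluminium blade 28 to 138 (36 wide, 14 thick; half-round nose, 10 thick from z = 2 mm). Origin on the underside near the handle's middle; undersides level at z = 0, z up.
- gauge_wide: Loose wide gauge, flat on the bench, about 0.2 kg. Along its x: black handle x -28 to 22 mm (22 wide, 36 high: grip it from above across y), upright collar 22 to 28 (58 wide, 26 high), aluminium blade 28 to 138 (48 wide, 14 thick; half-round nose, 10 thick from z = 2 mm). Origin on the underside near the handle's middle; undersides level at z = 0, z up.
- case_narrow: Fixed case of the narrow gauge: grey sleeve 39 mm wide, 120 long, on a wooden plinth, roof top 71 mm above the bench with a 12 mm slot along it. Bore 27 wide, 17 high, 114 deep, open only at the mouth facing the robot. Origin 12 mm above the bench under the mouth's middle, x into the case. Gauge fully home: collar on the mouth, gauge origin 28 mm outside it.
- mouth_narrow (a point): Middle of the bore's floor at the mouth of the narrow case, 50 mm above the bench; x points into the case, z up.
- case_medium: Fixed case of the medium gauge: grey sleeve 51 mm wide, 120 long, on a wooden plinth, roof top 71 mm above the bench with a 12 mm slot along it. Bore 39 wide, 17 high, 114 deep, open only at the mouth facing the robot. Origin 12 mm above the bench under the mouth's middle, x into the case. Gauge fully home: collar on the mouth, gauge origin 28 mm outside it.
- mouth_medium (a point): Middle of the bore's floor at the mouth of the medium case, 50 mm above the bench; x points into the case, z up.
- case_wide: Fixed case of the wide gauge: grey sleeve 63 mm wide, 120 long, on a wooden plinth, roof top 71 mm above the bench with a 12 mm slot along it. Bore 51 wide, 17 high, 114 deep, open only at the mouth facing the robot. Origin 12 mm above the bench under the mouth's middle, x into the case. Gauge fully home: collar on the mouth, gauge origin 28 mm outside it.
- mouth_wide (a point): Middle of the bore's floor at the mouth of the wide case, 50 mm above the bench; x points into the case, z up.
- gate_shut: Fixed end gate that is locked shut: a steel plate 70 mm wide standing across the mouth of one of the cases, up to 104 mm above the bench, with a hasp and brass lock over the case's roof. Origin 12 mm above the bench, under the middle of the mouth that it closes (same point as that case's origin). It cannot be opened.
- gate_open1: Fixed end gate that is folded down: a steel plate hanging below the mouth of an open case, standing out 7 mm in front of it and reaching no higher than 45 mm above the bench. Origin as for the shut gate.
- gate_open2: Fixed end gate that is folded down: a steel plate hanging below the mouth of an open case, standing out 7 mm in front of it and reaching no higher than 45 mm above the bench. Origin as for the shut gate.
- spray_can: Bystander: upright grey can, 60 mm across, 170 mm high; origin at the middle of its underside.
- bracket: Bystander: pressed steel U channel, 100 x 60 x 54 mm, open at the top; origin at the middle of its underside, x along the channel.
- cup: Bystander: open steel cup, 72 mm across, 85 mm high; origin at the middle of its underside.
- block: Bystander: low dark steel block, 80 x 30 x 30 mm, lying on the bench in front of the rack; origin at the middle of its underside, x along its length.
Things that resemble listed ones, but are neither listed nor needed, are in the scene too. What is shaped like the gauge_medium but yellow is not meant. What is shaped like the gauge_wide but purple is not meant.

How it is judged:
At the end, for the whole second after the job is handed in: Each gauge whose own case is open is home in it: collar within 4 mm of the mouth, sideways within 5 mm, level and in line within 0.06 rad. The gauge of the shut case lies flat within 30 mm of its start. Gauges at rest; can, bracket, cup and block within 30 mm of their starts (((horizontal distance between gate_shut and case_narrow below 0.03 m and distance of gauge_narrow from where it was at the start of the episode below 0.03 m and angle between gauge_narrow's own z axis and vertical below 0.08 rad) or (not (horizontal distance between gate_shut and case_narrow below 0.03 m) and x of gauge_narrow in the frame of mouth_narrow between -0.032 and -0.022 m and y of gauge_narrow in the frame of mouth_narrow between -0.005 and 0.005 m and z of gauge_narrow in the frame of mouth_narrow between -0.004 and 0.006 m and angle between the x axis of gauge_narrow and the x axis of case_narrow, either way round below 0.06 rad and angle between gauge_narrow's own z axis and vertical below 0.08 rad)) and linear speed of each of gauge_narrow, gauge_medium, gauge_wide below 0.02 m/s and ((horizontal distance between gate_shut and case_medium below 0.03 m and distance of gauge_medium from where it was at the start of the episode below 0.03 m and angle between gauge_medium's own z axis and vertical below 0.08 rad) or (not (horizontal distance between gate_shut and case_medium below 0.03 m) and x of gauge_medium in the frame of mouth_medium between -0.032 and -0.022 m and y of gauge_medium in the frame of mouth_medium between -0.005 and 0.005 m and z of gauge_medium in the frame of mouth_medium between -0.004 and 0.006 m and angle between the x axis of gauge_medium and the x axis of case_medium, either way round below 0.06 rad and angle between gauge_medium's own z axis and vertical below 0.08 rad)) and ((horizontal distance between gate_shut and case_wide below 0.03 m and distance of gauge_wide from where it was at the start of the episode below 0.03 m and angle between gauge_wide's own z axis and vertical below 0.08 rad) or (not (horizontal distance between gate_shut and case_wide below 0.03 m) and x of gauge_wide in the frame of mouth_wide between -0.032 and -0.022 m and y of gauge_wide in the frame of mouth_wide between -0.005 and 0.005 m and z of gauge_wide in the frame of mouth_wide between -0.004 and 0.006 m and angle between the x axis of gauge_wide and the x axis of case_wide, either way round below 0.06 rad and angle between gauge_wide's own z axis and vertical below 0.08 rad)) and distance of each of spray_can, bracket, cup, block from where it was at the start of the episode below 0.03 m); the robot touches nothing.
It fails at once if the spray can is tipped over or pushed away (distance of spray_can from where it was at the start of the episode above 0.03 m or angle between spray_can's own z axis and vertical above 0.5 rad).
It fails at once if the bracket is tipped over or pushed away (distance of bracket from where it was at the start of the episode above 0.03 m or angle between bracket's own z axis and vertical above 0.5 rad).
It fails at once if the cup is tipped over or pushed away (distance of cup from where it was at the start of the episode above 0.03 m or angle between cup's own z axis and vertical above 0.5 rad).
It fails at once if the block is tipped over or pushed away (distance of block from where it was at the start of the episode above 0.03 m or angle between block's own z axis and vertical above 0.5 rad).
It also fails if it takes over 67 s, if anything falls off the work surface, if the arm or the gripper's body presses on something with over 40 N, if the wrist force passes 120 N, or if a joint passes its speed limit or range.

## Working session

There is one attempt and no reset: what is moved stays moved. The work goes in short steps, Python scripts to look and compute and a tool call to move; the robot and the scene stay as the last step left them, time stands still between calls to the robot, and variables do not carry over. Pictures are saved under pics/ and viewed, at most 10 in all, crops included, and the job is handed in when it is done.

Besides the shell and the picture viewer there is one more tool, called after "Call:" as name(argument=value, ...), one argument or row to a line, values as JSON. move_arm: Moves the arm, as the interface text tells. Its arguments: {"type":"object","properties":{"plan":{"type":"array","items":{"type":"array","items":{"type":"number"}}},"grip_force":{"type":"number"}},"required":["plan"]}

```bash
mkdir -p pics; ls; python3 - <<'E'
from cell import observe, viewer, order, manip
import cv2,numpy as np,pickle
print(observe()); print(manip.grip_point_offset)
d={}
for n in("scene","top"):
    c=viewer.camera(n); d[n]=c; cv2.imwrite(f"pics/{n}0.png",c["color"][:,:,::-1])
    print(n,c["fx"],c["fy"],c["cx"],c["cy"],c["R"],c["t"])
pickle.dump(d,open("c0.pkl","wb"))
E
```

```text
pics
{'time_s': 0.0, 'joints': array([ 1.20729588e+00,  9.18485297e-02,  1.23188597e+00, -2.72706812e-06,
        1.81980588e+00, -5.66973653e-02]), 'dq': array([-2.31201688e-05, -1.19903434e-03,  6.92716659e-04, -3.57400438e-04,
       -1.78757139e-03,  2.43506548e-03]), 'joint_torque': array([-1.67165163e-04, -4.46475363e+01, -4.06426263e+01,  6.96742628e-02,
        3.00255138e-02, -1.51591412e-04]), 'eef_pos': array([0.18110087, 0.57169884, 0.22151303]), 'tool_rot': array([-4.79976417e-01, -3.10430060e+00,  2.99267788e-03]), 'force': array([-0.2903958 , -0.32774775,  0.50421527]), 'wrist_torque': array([-0.03952477, -0.01466662,  0.01742959]), 'gripper_force': 0.0, 'width': 0.0877944988669349}
0.0187
scene 554.3855638018664 554.3855638018664 329.62743929783585 246.12621259350325 [[-0.07533927  0.99715352  0.00297434]
 [ 0.67273353  0.05302921 -0.73798205]
 [-0.73603912 -0.05359809 -0.67481379]] [ 0.10424148 -0.27992058  2.06559098]
top 594.21913681703 594.21913681703 314.9896186098416 237.46589192168247 [[ 4.54740092e-03 -9.99778663e-01 -2.05413152e-02]
 [-9.81821382e-01 -5.65988543e-04 -1.89806356e-01]
 [ 1.89752719e-01  2.10310281e-02 -9.81606643e-01]] [-0.05348573  0.51719921  1.5074562 ]
```

View pics/scene0.png

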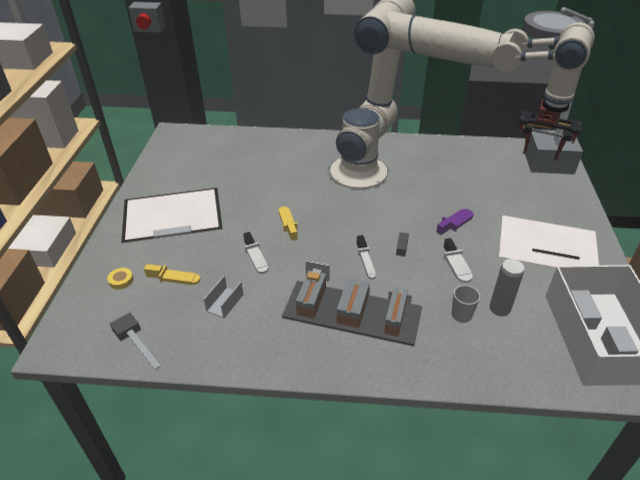

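View pics/top0.png

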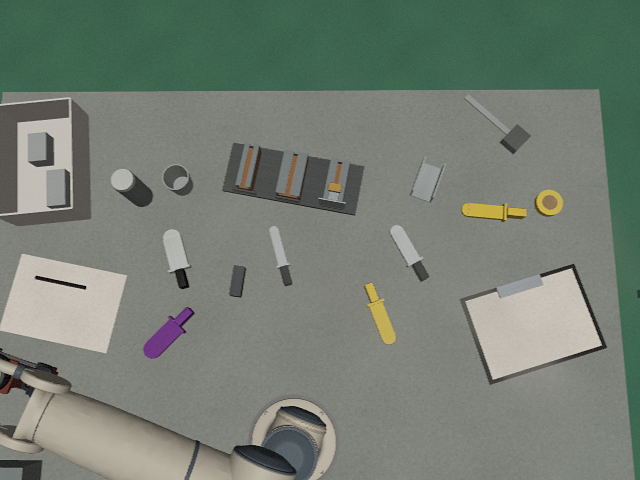

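The top view shows the white-bladed gauges at (175,258), (280,255) and (408,252). The yellow decoys are at (380,313) and (495,211), and the purple one is at (168,333). The cases are at (248,168), (292,175) and (338,182), and the last one carries the gate and lock. Next I'll take close crops of the cases and gauges.

```bash
python3 - <<'E'
import pickle,cv2,numpy as np
d=pickle.load(open("c0.pkl","rb"))
t=d["top"]["color"][:,:,::-1];s=d["scene"]["color"][:,:,::-1]
a=cv2.resize(t[135:220,215:372],(784,425),interpolation=cv2.INTER_CUBIC)
cv2.imwrite("pics/crop_rack_top.png",a)
b=cv2.resize(s[225:345,235:485],(800,384),interpolation=cv2.INTER_CUBIC)
cv2.imwrite("pics/crop_scene.png",b)
E
```

```text
(no output)
```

View pics/crop_rack_top.png

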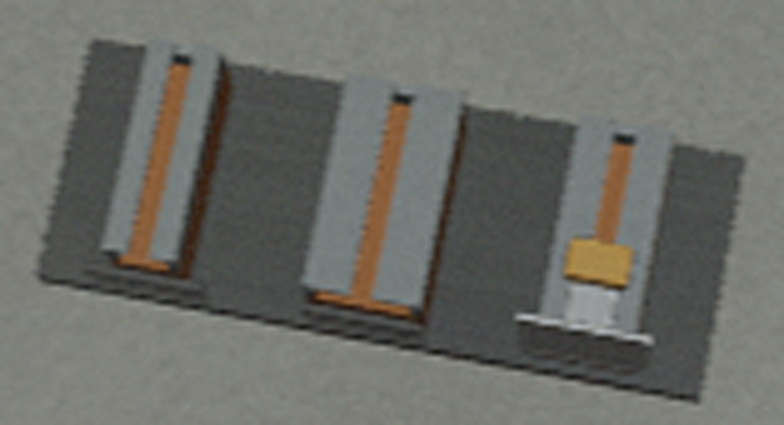

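View pics/crop_scene.png

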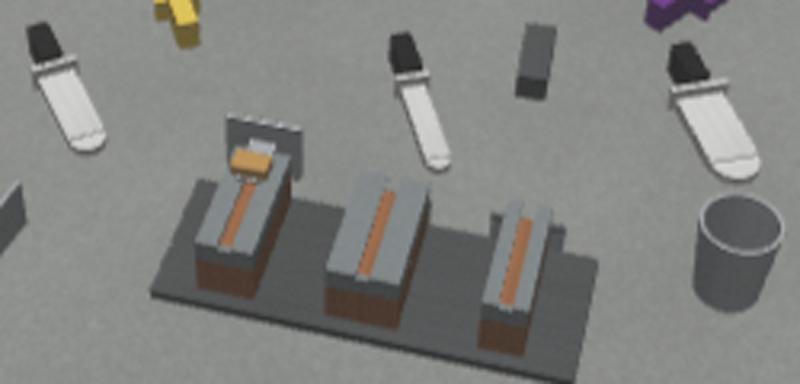

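The sleeve widths give narrow on the left, wide in the middle and medium shut on the right, so the medium gauge stays where it is. The lookalikes are the yellow medium gauges at (380,313) and (495,211) and the purple wide gauge at (168,333). My targets are the white narrow gauge at (280,255) and the white wide gauge at (175,258), and the scene crop confirms both. Now I'll measure them.

```bash
cat > h.py <<'E'
import cv2,numpy as np,pickle
def ray(c,uv):
    R=np.array(c["R"]);C=-R.T@np.array(c["t"])
    d=R.T@np.array([(uv[0]-c["cx"])/c["fx"],(uv[1]-c["cy"])/c["fy"],1]);return C,d/np.linalg.norm(d)
def plane(c,uv,z):
    C,d=ray(c,uv);return C+d*(z-C[2])/d[2]
def tri(c1,u1,c2,u2):
    (A,a),(B,b)=ray(c1,u1),ray(c2,u2)
    s=np.linalg.lstsq(np.stack([a,-b],1),B-A,rcond=None)[0]
    P,Q=A+s[0]*a,B+s[1]*b;return (P+Q)/2,np.linalg.norm(P-Q)
def blobs(m,roi,amin=8):
    """contours inside roi x0,y0,x1,y1 in full pixel coords, from a boolean mask"""
    k=np.zeros(m.shape,np.uint8);x0,y0,x1,y1=roi;k[y0:y1,x0:x1]=m[y0:y1,x0:x1]
    n,l,st,ce=cv2.connectedComponentsWithStats(k,connectivity=8)
    return [(st[i,4],ce[i],np.argwhere(l==i)[:,::-1]) for i in range(1,n) if st[i,4]>=amin]
E
python3 - <<'E'
from h import *
d=pickle.load(open("c0.pkl","rb"));T=d["top"];S=d["scene"]
def px(im,p):return im[p[1],p[0]].tolist()
t,s=T["color"],S["color"]
for n,p in dict(roofL=(241,180),roofM=(284,185),roofMr=(302,180),bench=(260,220),bench2=(300,145),rack=(265,175),blade=(175,245),hand=(182,280),collar=(178,268),nhand=(286,275)).items():print("top",n,px(t,p))
for n,p in dict(roofM=(345,302),roofMl=(362,300),roofN=(389,315),bench=(400,270),rack=(375,315),blade=(460,265),hand=(450,246),collar=(455,253),nhand=(361,241)).items():print("sc",n,px(s,p))
for nm,c,rois in(("top",T,dict(w=(155,222,200,295),n=(262,220,298,292))),("scene",S,dict(w=(438,235,478,284),n=(352,232,380,282)))):
    im=c["color"].astype(int)
    for g,r in rois.items():
        for lab,m in(("white",im.min(2)>165),("dark",im.max(2)<55)):
            for a,ce,pts in blobs(m,r):
                print(nm,g,lab,a,ce.round(1),cv2.minAreaRect(pts.astype(np.float32)))
for nm,c,roi in(("top",T,(220,140,370,215)),("scene",S,(280,260,425,345))):
    im=c["color"].astype(int)
    for lab,m in(("roof",(im[:,:,2]-im[:,:,0]>4)&(im.max(2)>90)),("orange",im[:,:,0]-im[:,:,2]>60)):
        for a,ce,pts in blobs(m,roi,25):
            print(nm,lab,a,ce.round(1),np.array(cv2.boxPoints(cv2.minAreaRect(pts.astype(np.float32)))).round(1).tolist())
E
```

```text
top roofL [125, 113, 102]
top roofM [119, 125, 126]
top roofMr [82, 86, 84]
top bench [128, 128, 122]
top bench2 [131, 133, 127]
top rack [77, 78, 77]
top blade [178, 179, 175]
top hand [43, 42, 42]
top collar [188, 191, 186]
top nhand [72, 70, 70]
sc roofM [131, 137, 138]
sc roofMl [131, 135, 138]
sc roofN [130, 135, 136]
sc bench [142, 144, 141]
sc rack [88, 88, 89]
sc blade [209, 209, 207]
sc hand [50, 48, 50]
sc collar [97, 97, 95]
sc nhand [53, 53, 53]
top w white 649 [174.3 249.9] ((172.61468505859375, 249.45059204101562), (39.93181610107422, 20.879785537719727), 73.81079864501953)
top w dark 191 [181.5 278.2] ((181.53671264648438, 278.28900146484375), (19.827003479003906, 10.24874210357666), 73.3007583618164)
top n white 310 [277.9 246.4] ((278.2764892578125, 245.4940948486328), (40.34907150268555, 11.388850212097168), 77.47119140625)
top n dark 11 [287.6 284.1] ((288.01922607421875, 284.09619140625), (1.3728129863739014, 6.275716304779053), 78.69007110595703)
scene w white 11 [457.8 250.4] ((457.6177062988281, 250.47059631347656), (1.212678074836731, 7.276068687438965), 75.96
[... 2378 characters left out ...]
]
scene orange 64 [313. 275.] [[306.70001220703125, 276.6000061035156], [307.6000061035156, 271.29998779296875], [319.29998779296875, 273.20001220703125], [318.3999938964844, 278.6000061035156]]
scene orange 59 [309.  291.4] [[303.8999938964844, 300.0], [311.3999938964844, 281.79998779296875], [314.1000061035156, 282.79998779296875], [306.6000061035156, 301.1000061035156]]
scene orange 82 [352.3 297.6] [[347.0, 309.0], [355.1000061035156, 284.70001220703125], [358.1000061035156, 285.70001220703125], [350.0, 310.0]]
scene orange 97 [395.9 306.5] [[391.1000061035156, 318.5], [397.3999938964844, 293.3999938964844], [400.8999938964844, 294.20001220703125], [394.6000061035156, 319.3999938964844]]
```

```bash
cat > m.py <<'E'
from h import *
d=pickle.load(open("c0.pkl","rb"))
def edges(c,x0,x1,rows,slope,xref,th):
    """outer edges of the bright-blue roof band in each row; window follows the case's slant"""
    b=c["color"][:,:,2].astype(float);L=[];Rr=[]
    for v in rows:
        o=slope*(v-rows[0]);a,e=int(x0+o),int(x1+o);p=b[v,a:e]
        i=np.where(p>th)[0]
        if len(i)<4:continue
        i0,i1=i[0],i[-1]
        if i0==0 or i1==len(p)-1:continue
        L.append((a+i0-(p[i0]-th)/(p[i0]-p[i0-1]),v));Rr.append((a+i1+(p[i1]-th)/(p[i1]-p[i1+1]),v))
    return np.array(L),np.array(Rr)
def fit(P):
    k=np.polyfit(P[:,1],P[:,0],1);r=P[:,0]-np.polyval(k,P[:,1]);k=np.polyfit(P[abs(r)<.6][:,1],P[abs(r)<.6][:,0],1);return k,np.std(r[abs(r)<.6])
cases={"narrow":dict(top=(238,263,range(155,182),-.24),scene=(388,413,range(292,318),-.25)),
"wide":dict(top=(278,312,range(159,190),-.22),scene=(341,375,range(283,308),-.3)),
"medium":dict(top=(324,353,range(166,182),-.2),scene=(300,330,range(283,300),-.4))}
for n,w in cases.items():
    for cam in("top","scene"):
        c=d[cam];x0,x1,rows,sl=w[cam];L,Rr=edges(c,x0,x1,rows,sl,0,102 if cam=="top" else 112)
        if len(L)<5:print(n,cam,"few",len(L));continue
        (kl,sl_),(kr,sr)=fit(L),fit(Rr)
        out=[]
        for k in(kl,kr):
            A,B=[plane(c,(np.polyval(k,v),v),.071)[:2] for v in(rows[0],rows[-1])];out.append((A,B))
        # yaw and lateral centre/width
        yw=[np.arctan2(*(A-B if A[0]>B[0] else B-A)[::-1]) for A,B in out]
        y=np.mean(yw);nrm=np.array([-np.sin(y),np.cos(y)])
        l=[np.mean([A@nrm,B@nrm]) for A,B in out]
        print(n,cam,"yaws",np.round(yw,3),"width",round(abs(l[0]-l[1])*1e3,1),"lateral at yaw -.2:",np.round(np.mean([ (A+B)/2 for A,B in out],0),4),"res",round(sl_,2),round(sr,2),len(L))
E
python3 m.py
python3 - <<'E'
from h import *
d=pickle.load(open("c0.pkl","rb"));T,S=d["top"],d["scene"]
for c in (T,S):print(-np.array(c["R"]).T@c["t"])
for n,a,b in(("wide roof cen",(291.4,173.8),(352.8,295.9)),("w blade",(174.3,249.9),(460.1,266.8)),("n blade",(277.9,246.4),(368.1,264)),("w handle",(181.5,278.2),(449.1,244.9))):
    print(n,tri(T,a,S,b))
E
```

```text
narrow top yaws [-0.191 -0.186] width 38.5 lateral at yaw -.2: [0.7005 0.1309] res 0.11 0.12 27
narrow scene yaws [-0.191 -0.183] width 38.4 lateral at yaw -.2: [0.7151 0.1282] res 0.1 0.09 19
wide top yaws [-0.187 -0.189] width 62.6 lateral at yaw -.2: [0.6838 0.0119] res 0.11 0.11 31
wide scene yaws [-0.197 -0.19 ] width 62.3 lateral at yaw -.2: [0.6898 0.0111] res 0.1 0.09 13
medium top yaws [-0.201 -0.182] width 50.6 lateral at yaw -.2: [ 0.6848 -0.1104] res 0.14 0.11 16
medium scene yaws [-0.189 -0.188] width 50.5 lateral at yaw -.2: [ 0.685  -0.1103] res 0.09 0.09 13
[ 0.22199655 -0.08488451  1.57679805]
[1.71652121 0.02161095 1.18700287]
wide roof cen (array([0.68664313, 0.0108385 , 0.06282646]), np.float64(0.0001742191548249287))
w blade (array([0.49117066, 0.3285876 , 0.0069129 ]), np.float64(0.0017569098040213923))
n blade (array([0.50089823, 0.04959159, 0.00699911]), np.float64(0.0025404473444913846))
w handle (array([0.41251195, 0.30044208, 0.02350787]), np.float64(5.286749433655329e-06))
```

The lateral positions agree across both views and the cases come out 120 mm apart, with a yaw of -0.189. Next are the gauge poses and mouth points.

```bash
cat >> h.py <<'E'
from scipy.spatial.transform import Rotation as Ro
def go(o,xyz,psi):
    """row numbers (shift/150mm, turn/90deg) from measured pose o to TCP xyz, tool down, -tool x at yaw psi"""
    R=Ro.from_rotvec(o["tool_rot"])
    x=np.array([-np.cos(psi),-np.sin(psi),0]);z=np.array([0,0,-1.]);G=Ro.from_matrix(np.stack([x,np.cross(z,x),z],1))
    return np.round(R.inv().apply(np.array(xyz)-o["eef_pos"])/.15,3),np.round((R.inv()*G).as_rotvec()/(np.pi/2),3)
E
python3 - <<'E'
from h import *
from cell import observe
d=pickle.load(open("c0.pkl","rb"));T,S=d["top"],d["scene"];im=T["color"].astype(int)
for g,r in dict(w=(155,222,200,295),n=(262,220,298,292)).items():
    for lab,m,z in(("blade",im.min(2)>160,.014),("handle",im.max(2)<80,.036)):
        a,ce,pts=max(blobs(m,r),key=lambda b:b[0])
        P=np.array([plane(T,p,z)[:2] for p in pts]);c=P.mean(0);w,V=np.linalg.eigh(np.cov(P.T));v=V[:,1]*np.sign(V[0,1])
        q=(P-c)@np.stack([v,[-v[1],v[0]]],1)
        print(g,lab,a,c.round(4),"yaw",round(np.arctan2(v[1],v[0]),3),"ext",q.min(0).round(3),q.max(0).round(3))
# mouth: roof front edge along roof strips beside the slot (top view, z=.071)
u=np.array([np.cos(.189),-np.sin(.189)]);n=np.array([np.sin(.189),np.cos(.189)])
R,t=np.array(T["R"]),np.array(T["t"])
def proj(c,X):
    p=np.array(c["R"])@X+c["t"];return c["fx"]*p[0]/p[2]+c["cx"],c["fy"]*p[1]/p[2]+c["cy"]
for nm,lat,off in(("narrow",.2603,.013),("wide",.1403,.019)):
  for cam,c in(("top",T),("scene",S)):
    for s in(-1,1):
        pr=[]
        ss=np.arange(.60,.78,.001)-.0
        for a in ss:
            X=np.r_[u*a+n*(lat+s*off),.071];x,y=proj(c,X);pr.append(cv2.getRectSubPix(c["color"][:,:,2].astype(np.float32),(1,1),(x,y))[0,0])
        pr=np.array(pr);th=102 if cam=="top" else 112
        k=[(round(ss[i],3),"up" if pr[i+1]>th else "dn") for i in range(len(pr)-1) if (pr[i]>th)!=(pr[i+1]>th)]
        print(nm,cam,s,k)
for nm,p in(("can",(140,195)),("cup",(176,182)),("block",(237,281))):print(nm,plane(T,p,.0).round(3))
E
```

```text
w blade 668 [0.4899 0.3258] yaw 0.284 ext [-0.052 -0.026] [0.058 0.029]
w handle 215 [0.4119 0.2972] yaw 0.302 ext [-0.028 -0.029] [0.025 0.023]
n blade 337 [0.4992 0.0477] yaw 0.264 ext [-0.053 -0.015] [0.058 0.015]
n handle 161 [0.4188 0.0248] yaw 0.289 ext [-0.026 -0.011] [0.026 0.011]
narrow top -1 [(np.float64(0.614), 'up')]
narrow top 1 [(np.float64(0.615), 'up')]
narrow scene -1 [(np.float64(0.735), 'dn')]
narrow scene 1 [(np.float64(0.735), 'dn')]
wide top -1 [(np.float64(0.614), 'up')]
wide top 1 [(np.float64(0.614), 'up')]
wide scene -1 [(np.float64(0.735), 'dn')]
wide scene 1 [(np.float64(0.735), 'dn')]
can [0.646 0.432 0.   ]
cup [0.683 0.334 0.   ]
block [0.408 0.157 0.   ]
```

```bash
python3 - <<'E'
from h import *
from cell import observe
o=observe()
print(go(o,(.299,.299,.20),.264)); print(go(o,(.417,.0255,.16),.264))
E
```

```text
(array([-1.298, -1.496,  0.147]), array([-0.001, -0.   , -0.363]))
(array([-2.599, -2.996,  0.416]), array([-0.001, -0.   , -0.363]))
```

Call:
move_arm(
  plan=[
    [-0.22,-0.25,0,0,0,0,0.5],
    [-0.44,-0.5,0,0,0,0,0.5],
    [-0.65,-0.75,0,0,0,0,0.5],
    [-0.87,-1,0,0,0,0,0.5],
    [-0.87,-1,0,0,0,0,0.5],
  ],
  grip_force=25,
)

```text
time_s: 0.72
eef_pos: [0.2614, 0.3874, 0.2229]
tool_rot: [0.486, 3.103, 0.0]
force: [-0.3, 1.4, -0.0]
width: 0.0442
gripper_force: 0.0
```

Call:
move_arm(
  plan=[
    [-0.22,-0.25,0,0,0,0,0.5],
    [-0.44,-0.5,0,0,0,0,0.5],
    [-0.65,-0.75,0,0,0,0,0.5],
    [-0.87,-1,0,0,0,0,0.5],
    [-0.87,-1,0,0,0,0,0.5],
  ],
)

```text
time_s: 1.35
eef_pos: [0.3404, 0.2055, 0.2225]
tool_rot: [0.487, 3.103, -0.0]
force: [0.1, -0.3, 0.1]
width: 0.0441
gripper_force: 0.0
```

Call:
move_arm(
  plan=[
    [-0.22,-0.25,0,0,0,-0.09,0.5],
    [-0.44,-0.5,0,0,0,-0.18,0.5],
    [-0.65,-0.75,0.2,0,0,-0.27,0.5],
    [-0.86,-1,0.4,0,0,-0.363,0.5],
    [-0.86,-1,0.4,0,0,-0.363,0.5],
  ],
)

```text
time_s: 1.98
eef_pos: [0.4165, 0.0243, 0.1593]
tool_rot: [0.408, -3.109, -0.002]
force: [-0.4, -0.2, 0.3]
width: 0.0434
gripper_force: 0.0
```

```bash
python3 - <<'E'
from h import *
from cell import observe
o=observe()
print(o["time_s"],o["eef_pos"],o["joints"],o["width"]);print(go(o,(.417,.0255,.06),.264)); print(go(o,(.417,.0255,.005),.264))
E
```

```text
1.975 [0.41653112 0.02428866 0.15927869] [-2.33896595e-02 -4.10809415e-01  1.79249513e+00  6.90075622e-05
  1.76595040e+00 -1.85536361e+00] 0.04342855613935794
(array([-0.009,  0.006,  0.662]), array([ 0.001, -0.004, -0.002]))
(array([-0.011,  0.005,  1.028]), array([ 0.001, -0.004, -0.002]))
```

Call:
move_arm(
  plan=[
    [-0.01,0.005,0.3,0,0,0,0.5],
    [-0.01,0.005,0.6,0,0,0,0.5],
    [-0.01,0.005,0.8,0,0,0,0.5],
    [-0.01,0.005,0.9,0,0,0,0.5],
    [-0.01,0.005,1.0,0,0,0,0.5],
  ],
)

```text
time_s: 2.6
eef_pos: [0.4191, 0.0275, 0.0131]
tool_rot: [-0.414, 3.112, 0.0]
force: [0.3, -0.0, 0.3]
width: 0.0439
gripper_force: 0.0
```

Call:
move_arm(
  plan=[
    [0,0,0.02,0,0,0,0.5],
    [0,0,0.02,0,0,0,0],
    [0,0,0.02,0,0,0,0],
    [0,0,0.02,0,0,0,0],
    [0,0,0.02,0,0,0,0],
  ],
)

```text
time_s: 3.22
eef_pos: [0.4189, 0.0262, 0.0105]
tool_rot: [-0.412, 3.113, -0.001]
force: [-0.3, -1.1, 3.5]
width: 0.0219
gripper_force: 25.0
```

Call:
move_arm(
  plan=[
    [0,0,-0.2,0,0,0,0],
    [0,0,-0.4,0,0,0,0],
    [0,0,-0.55,0,0,0,0],
    [0,0,-0.55,0,0,0,0],
    [0,0,-0.55,0,0,0,0],
  ],
)

```text
time_s: 3.85
eef_pos: [0.4178, 0.0264, 0.0908]
tool_rot: [0.412, -3.113, -0.0]
force: [-0.2, 1.0, -1.3]
width: 0.0221
gripper_force: 25.0
```

```bash
python3 - <<'E'
from h import *
from cell import observe
o=observe()
print(o["eef_pos"],o["width"],o["gripper_force"]);print(go(o,(.4953,.1703,.09),-.189))
E
```

```text
[0.41775483 0.02635804 0.09076157] 0.02206131152957031 24.98691737651825
(array([-0.749,  0.792,  0.004]), array([ 0.   , -0.001,  0.288]))
```

Call:
move_arm(
  plan=[
    [-0.15,0.2,0,0,0,0.07,0],
    [-0.35,0.4,0,0,0,0.15,0],
    [-0.55,0.6,0,0,0,0.22,0],
    [-0.75,0.79,0,0,0,0.288,0],
    [-0.75,0.79,0,0,0,0.288,0],
  ],
)

```text
time_s: 4.47
eef_pos: [0.4956, 0.1717, 0.0895]
tool_rot: [-0.292, -3.124, 0.002]
force: [-0.2, -0.1, -2.0]
width: 0.0219
gripper_force: 25.0
```

```bash
cat > look.py <<'E'
import sys
from h import *
from cell import observe,viewer
nm,tag=sys.argv[1],sys.argv[2]
u=np.array([np.cos(.189),-np.sin(.189)]);n=np.array([np.sin(.189),np.cos(.189)])
lat=dict(narrow=.2603,wide=.1403)[nm]
o=observe();p=o["eef_pos"];x=Ro.from_rotvec(o["tool_rot"]).as_matrix()
print("t",o["time_s"],"z",p[2].round(4),"along",(p[:2]@u-.6145).round(4),"lat err",(p[:2]@n-lat).round(4),"psi",np.arctan2(-x[1,0],-x[0,0]).round(4),"tool z",x[:,2].round(4),"F",o["force"].round(1),"w",o["width"])
d={k:viewer.camera(k) for k in("top","scene")};pickle.dump(d,open(f"c{tag}.pkl","wb"))
zt=p[2]-.0105+.014   # expected blade top
for k,c in d.items():
    im=c["color"].astype(int);R=np.array(c["R"])
    for a,ce,pts in blobs(im.min(2)>(160 if k=="top" else 175),(0,0,640,480),60):
        P=np.array([plane(c,q,zt)[:2] for q in pts]);m=P.mean(0)
        if np.linalg.norm(m-(p[:2]+.07*u))>.06:continue
        w,V=np.linalg.eigh(np.cov(P.T));v=V[:,1]*np.sign(V[0,1])
        print(k,a,ce.round(1),"blade lat err",(m@n-lat).round(4),"yaw",np.arctan2(v[1],v[0]).round(3),"nose along",((P@u).max()-.6145).round(4),"width",np.ptp(P@n).round(3))
print("to preinsert",go(o,np.r_[u*(.6145-.16)+n*lat,.062],-.189),"| home",go(o,np.r_[u*(.6145-.028)+n*lat,.062],-.189))
E
python3 look.py narrow 1
```

```text
t 4.475 z 0.0895 along -0.16 lat err 0.0014 psi -0.1866 tool z [-4.1e-03 -6.0e-04 -1.0e+00] F [-0.2 -0.1 -2. ] w 0.021872166026208194
top 153 [236.5 201.8] blade lat err 0.0001 yaw -0.058 nose along -0.0194 width 0.021
scene 208 [405.9 264.9] blade lat err 0.002 yaw -0.198 nose along -0.0155 width 0.023
to preinsert (array([-0.001, -0.009,  0.183]), array([-0.001, -0.002,  0.001])) | home (array([-0.881, -0.011,  0.18 ]), array([-0.001, -0.002,  0.001]))
```

Call:
move_arm(
  plan=[
    [0,-0.01,0.1,0,0,0,0],
    [0,-0.01,0.183,0,0,0,0],
    [0,-0.01,0.183,0,0,0,0],
    [0,-0.01,0.183,0,0,0,0],
    [0,-0.01,0.183,0,0,0,0],
  ],
)

```text
time_s: 5.2
eef_pos: [0.4962, 0.1686, 0.0653]
tool_rot: [0.296, 3.126, 0.001]
force: [0.9, -0.3, -1.1]
width: 0.0218
gripper_force: 25.0
```

```bash
python3 look.py narrow 2
```

```text
t 5.2 z 0.0653 along -0.1588 lat err -0.0015 psi -0.1891 tool z [ 1.1e-03  3.0e-04 -1.0e+00] F [ 0.9 -0.3 -1.1] w 0.021767539075193118
top 134 [239.4 203. ] blade lat err -0.0032 yaw -0.032 nose along -0.0196 width 0.021
scene 203 [404.4 271. ] blade lat err 0.0001 yaw -0.204 nose along -0.0149 width 0.023
to preinsert (array([0.008, 0.01 , 0.022]), array([ 0.   ,  0.001, -0.   ])) | home (array([-0.872,  0.01 ,  0.023]), array([ 0.   ,  0.001, -0.   ]))
```

```bash
cat > cmd.py <<'E'
from h import *
# commanded end rows so far
M=[(-.87,-1,0,0),(-.87,-1,0,0),(-.86,-1,.4,-.363),(-.01,.005,1,0),(0,0,.02,0),(0,0,-.55,0),(-.75,.79,0,.288),(0,-.01,.183,0)]
# measured poses after each, in order
E=[(.2614,.3874,.2229),(.3404,.2055,.2225),(.4165,.0243,.1593),(.4191,.0275,.0131),(.4189,.0262,.0105),(.4178,.0264,.0908),(.4956,.1717,.0895),(.4962,.1686,.0653)]
def chain(M,E):
    p=np.array([.181,.572,.223]);psi=np.arctan2(-.302,.953)  # yaw of -x
    psi=2*np.arctan2(3.1043,.47998)-np.pi; psi=np.arctan2(np.sin(psi),np.cos(psi))
    if abs(psi+.307)>.05:psi=-.307
    D=[]
    for m,e in zip(M,E):
        x=np.array([-np.cos(psi),-np.sin(psi),0]);z=np.array([0,0,-1.])
        p=p+.15*(m[0]*x+m[1]*np.cross(z,x)+m[2]*z);psi-=m[3]*np.pi/2
        D.append(np.array(e)-p)
    D=np.array(D);print("measured-commanded mm",(1e3*D).round(1).tolist(),"mean",(1e3*D.mean(0)).round(2))
    u=np.array([np.cos(.189),-np.sin(.189)]);n=np.array([np.sin(.189),np.cos(.189)])
    print("cmd",p.round(4),psi.round(4),"along",(p[:2]@u-.6145).round(4),"lat N",(p[:2]@n-.2603).round(4),"lat W",(p[:2]@n-.1403).round(4))
if __name__=="__main__":chain(M,E)
E
python3 cmd.py
```

```text
measured-commanded mm [[1.3, -2.2, -0.1], [1.2, -1.7, -0.5], [-0.4, -0.9, -3.7], [1.0, 1.2, 0.1], [0.8, -0.1, 0.5], [-0.3, 0.1, -1.7], [-0.3, 1.7, -3.0], [0.6, 0.0, 0.2]] mean [ 0.47 -0.26 -1.02]
cmd [0.4956 0.1686 0.0651] -0.189 along -0.1594 lat N -0.0016 lat W 0.1184
```

Call:
move_arm(
  plan=[
    [0,0.01,0.025,0,0,0,0],
    [-0.05,0.01,0.025,0,0,0,0],
    [-0.12,0.01,0.025,0,0,0,0],
    [-0.2,0.01,0.025,0,0,0,0],
    [-0.25,0.01,0.025,0,0,0,0],
  ],
)

```text
time_s: 5.92
eef_pos: [0.5339, 0.1627, 0.0609]
tool_rot: [0.297, 3.127, -0.0]
force: [-0.3, -0.3, -1.2]
width: 0.0215
gripper_force: 25.0
```

Call:
move_arm(
  plan=[
    [-0.02,0,0,0,0,0,0],
    [-0.04,0,0,0,0,0,0],
    [-0.05,0,0,0,0,0,0],
    [-0.05,0,0,0,0,0,0],
    [-0.05,0,0,0,0,0,0],
  ],
)

```text
time_s: 6.55
eef_pos: [0.5402, 0.1617, 0.061]
tool_rot: [-0.296, -3.128, -0.0]
force: [-0.9, 0.9, -1.7]
width: 0.0215
gripper_force: 25.0
```

```bash
python3 look.py narrow 3
```

```text
t 6.55 z 0.061 along -0.1143 lat err -0.0 psi -0.1889 tool z [-0.  0. -1.] F [-0.9  0.9 -1.7] w 0.021491018034019545
top 76 [243.2 188.3] blade lat err -0.0036 yaw -0.032 nose along 0.0258 width 0.015
scene 186 [402.5 281.6] blade lat err 0.0015 yaw -0.208 nose along 0.0308 width 0.023
to preinsert (array([ 0.305,  0.   , -0.007]), array([ 0., -0.,  0.])) | home (array([-0.575,  0.   , -0.007]), array([ 0., -0.,  0.]))
```

```bash
python3 - <<'E'
from h import *
d=pickle.load(open("c3.pkl","rb"))
a=cv2.resize(d["top"]["color"][140:230,200:330,::-1],(520,360),interpolation=cv2.INTER_CUBIC)
b=cv2.resize(d["scene"]["color"][230:340,340:440,::-1],(280,360)[::1],interpolation=cv2.INTER_CUBIC)
cv2.imwrite("pics/ins3.png",np.hstack([a,b]))
E
```

```text
(no output)
```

View pics/ins3.png

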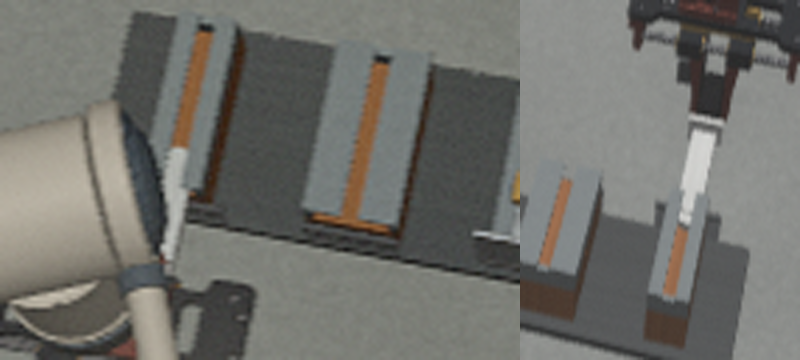

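The blade is inside the narrow bore and visible through the slot in both views (top crop around (178,160)). Pushing on.

Call:
move_arm(
  plan=[
    [-0.1,0,0,0,0,0,0],
    [-0.2,0,0,0,0,0,0],
    [-0.3,0,0,0,0,0,0],
    [-0.4,0,0,0,0,0,0],
    [-0.48,0,0,0,0,0,0],
  ],
)

```text
time_s: 7.28
eef_pos: [0.6124, 0.1476, 0.0608]
tool_rot: [0.297, 3.127, -0.0]
force: [-0.1, 0.6, -1.0]
width: 0.0218
gripper_force: 25.0
```

Call:
move_arm(
  plan=[
    [-0.01,0,0,0,0,0,0],
    [-0.02,0,0,0,0,0,0],
    [-0.03,0,0,0,0,0,0],
    [-0.03,0,0,0,0,0,0],
    [-0.03,0,0,0,0,0,0],
  ],
)

```text
time_s: 7.9
eef_pos: [0.6153, 0.1473, 0.061]
tool_rot: [-0.296, -3.128, 0.0]
force: [-0.3, -0.3, -2.1]
width: 0.0221
gripper_force: 25.0
```

```bash
python3 look.py narrow 4
```

```text
t 7.9 z 0.061 along -0.0379 lat err -0.0 psi -0.1887 tool z [-0. -0. -1.] F [-0.3 -0.3 -2.1] w 0.022061647429511118
scene 112 [397.2 301.7] blade lat err 0.0002 yaw -0.189 nose along 0.0942 width 0.011
to preinsert (array([ 0.814,  0.   , -0.007]), array([-0., -0.,  0.])) | home (array([-0.066,  0.   , -0.007]), array([-0., -0.,  0.]))
```

Call:
move_arm(
  plan=[
    [-0.01,0,0,0,0,0,0],
    [-0.02,0,0,0,0,0,0],
    [-0.03,0,0,0,0,0,0],
    [-0.03,0,0,0,0,0,0],
    [-0.03,0,0,0,0,0,0],
  ],
)

```text
time_s: 8.62
eef_pos: [0.6197, 0.1464, 0.0609]
tool_rot: [-0.296, -3.127, 0.0]
force: [-1.9, -0.4, -0.9]
width: 0.022
gripper_force: 25.0
```

Call:
move_arm(
  plan=[
    [-0.005,0,0,0,0,0,0],
    [-0.01,0,0,0,0,0,0],
    [-0.013,0,0,0,0,0,0],
    [-0.013,0,0,0,0,0,0],
    [-0.013,0,0,0,0,0,0],
  ],
)

```text
time_s: 9.25
eef_pos: [0.6198, 0.1464, 0.0609]
tool_rot: [-0.295, -3.123, 0.001]
force: [-11.6, 0.4, 2.9]
width: 0.0221
gripper_force: 25.0
```

Call:
move_arm(
  plan=[
    [0,0,0,0,0,0,0.5],
    [0,0,0,0,0,0,0.5],
    [0,0,0,0,0,0,0.5],
    [0,0,-0.2,0,0,0,0.5],
    [0,0,-0.5,0,0,0,0.5],
  ],
)

```text
time_s: 9.88
eef_pos: [0.621, 0.1457, 0.1347]
tool_rot: [-0.296, -3.124, 0.002]
force: [0.0, 0.3, -0.2]
width: 0.0439
gripper_force: 0.0
```

```bash
python3 - <<'E'
from h import *
from cell import observe
o=observe()
print(o["eef_pos"],o["joints"].round(2));print(go(o,(.409,.301,.16),.284))
E
```

```text
[0.62097408 0.14574792 0.13467579] [ 0.18  0.2   1.27 -0.    1.68 -1.2 ]
(array([ 1.583,  0.751, -0.164]), array([-0.   , -0.002, -0.301]))
```

Call:
move_arm(
  plan=[
    [0.2,0.1,-0.16,0,0,0,0.5],
    [0.4,0.2,-0.16,0,0,0,0.5],
    [0.6,0.3,-0.16,0,0,0,0.5],
    [0.8,0.38,-0.16,0,0,0,0.5],
    [0.8,0.38,-0.16,0,0,0,0.5],
  ],
)

```text
time_s: 10.5
eef_pos: [0.5138, 0.2256, 0.1606]
tool_rot: [0.293, 3.127, 0.001]
force: [0.7, 0.7, -0.2]
width: 0.044
gripper_force: 0.0
```

Call:
move_arm(
  plan=[
    [0.2,0.1,0,0,0,-0.08,0.5],
    [0.4,0.2,0,0,0,-0.16,0.5],
    [0.6,0.28,0,0,0,-0.24,0.5],
    [0.78,0.37,0,0,0,-0.301,0.5],
    [0.78,0.37,0,0,0,-0.301,0.5],
  ],
)

```text
time_s: 11.12
eef_pos: [0.4101, 0.3016, 0.1602]
tool_rot: [-0.446, 3.109, 0.0]
force: [0.8, 0.0, 0.5]
width: 0.0437
gripper_force: 0.0
```

```bash
python3 - <<'E'
from h import *
from cell import observe,viewer
o=observe()
print(o["eef_pos"]);print(go(o,(.409,.301,.011),.284))
d={k:viewer.camera(k) for k in("top","scene")};pickle.dump(d,open("c5.pkl","wb"))
a=cv2.resize(d["top"]["color"][140:230,200:330,::-1],(520,360),interpolation=cv2.INTER_CUBIC)
b=cv2.resize(d["scene"]["color"][230:340,340:440,::-1],(280,360),interpolation=cv2.INTER_CUBIC)
cv2.imwrite("pics/rel5.png",np.hstack([a,b]))
E
```

```text
[0.41012526 0.30157401 0.16022738]
(array([ 0.009, -0.002,  0.995]), array([0.   , 0.001, 0.001]))
```

View pics/rel5.png

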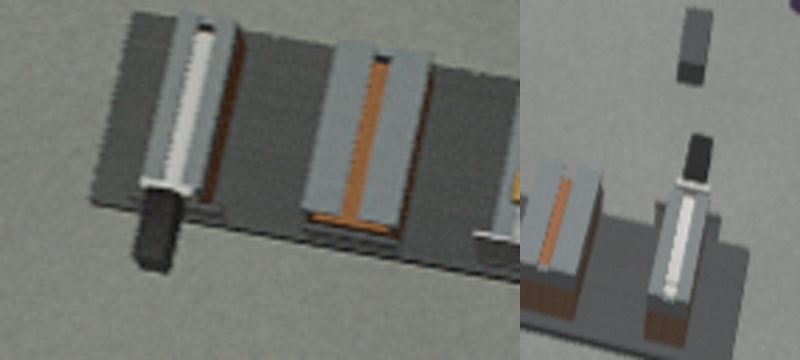

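The narrow gauge is home, with its collar on the mouth at (165,188) in the crop. Now the wide one.

Call:
move_arm(
  plan=[
    [0,0,0.3,0,0,0,0.5],
    [0,0,0.6,0,0,0,0.5],
    [0,0,0.8,0,0,0,0.5],
    [0,0,0.9,0,0,0,0.5],
    [0,0,1.0,0,0,0,0.5],
  ],
)

```text
time_s: 11.85
eef_pos: [0.4113, 0.3008, 0.01]
tool_rot: [-0.442, 3.109, 0.0]
force: [0.3, 0.0, -0.3]
width: 0.0437
gripper_force: 0.0
```

Call:
move_arm(
  plan=[
    [0,0,0,0,0,0,0.5],
    [0,0,0,0,0,0,0],
    [0,0,0,0,0,0,0],
    [0,0,0,0,0,0,0],
    [0,0,0,0,0,0,0],
  ],
)

```text
time_s: 12.48
eef_pos: [0.4107, 0.3014, 0.0109]
tool_rot: [-0.444, 3.108, 0.001]
force: [-0.2, -0.2, 4.1]
width: 0.0217
gripper_force: 25.0
```

Call:
move_arm(
  plan=[
    [0,0,-0.2,0,0,0,0],
    [0,0,-0.4,0,0,0,0],
    [0,0,-0.6,0,0,0,0],
    [0,0,-0.6,0,0,0,0],
    [0,0,-0.6,0,0,0,0],
  ],
)

```text
time_s: 13.1
eef_pos: [0.4094, 0.3006, 0.098]
tool_rot: [0.444, -3.107, 0.002]
force: [-0.4, 0.4, -3.2]
width: 0.0219
gripper_force: 25.0
```

```bash
python3 look.py wide 6
```

```text
t 13.1 z 0.098 along -0.2689 lat err 0.2318 psi 0.2838 tool z [-0.0024 -0.0014 -1.    ] F [-0.4  0.4 -3.2] w 0.02189194623382939
top 297 [167.9 236.2] blade lat err 0.271 yaw 0.462 nose along -0.1416 width 0.067
scene 379 [464.2 245.3] blade lat err 0.2727 yaw 0.257 nose along -0.1328 width 0.078
to preinsert (array([ 0.057, -1.706,  0.241]), array([-0.001, -0.002,  0.301])) | home (array([-0.726, -2.107,  0.239]), array([-0.001, -0.002,  0.301]))
```

Call:
move_arm(
  plan=[
    [0,-0.2,0,0,0,0,0],
    [0.02,-0.4,0,0,0,0,0],
    [0.03,-0.65,0,0,0,0,0],
    [0.03,-0.86,0,0,0,0,0],
    [0.03,-0.86,0,0,0,0,0],
  ],
)

```text
time_s: 13.82
eef_pos: [0.4417, 0.1741, 0.0985]
tool_rot: [0.439, -3.108, 0.001]
force: [-0.5, 1.0, -2.3]
width: 0.0219
gripper_force: 25.0
```

Call:
move_arm(
  plan=[
    [0,-0.2,0,0,0,0.08,0],
    [0.02,-0.4,0,0,0,0.16,0],
    [0.03,-0.65,0,0,0,0.24,0],
    [0.03,-0.85,0,0,0,0.301,0],
    [0.03,-0.85,0,0,0,0.301,0],
  ],
)

```text
time_s: 14.45
eef_pos: [0.4731, 0.0516, 0.0988]
tool_rot: [-0.3, -3.125, 0.0]
force: [-0.4, 0.4, -2.4]
width: 0.0213
gripper_force: 25.0
```

Call:
move_arm(
  plan=[
    [0,0,0.1,0,0,0,0],
    [0,0,0.22,0,0,0,0],
    [0,0,0.22,0,0,0,0],
    [0,0,0.22,0,0,0,0],
    [0,0,0.22,0,0,0,0],
  ],
)

```text
time_s: 15.08
eef_pos: [0.4737, 0.0525, 0.0676]
tool_rot: [0.296, 3.127, 0.0]
force: [0.4, -0.4, -2.1]
width: 0.0217
gripper_force: 25.0
```

```bash
python3 look.py wide 7
```

```text
t 15.075 z 0.0676 along -0.1591 lat err 0.0002 psi -0.1886 tool z [ 1.2e-03  1.0e-04 -1.0e+00] F [ 0.4 -0.4 -2.1] w 0.02169314681233543
top 118 [263.5 221.9] blade lat err 0.0439 yaw -1.528 nose along -0.0697 width 0.076
scene 406 [364.1 263.1] blade lat err 0.0026 yaw -0.175 nose along -0.0098 width 0.047
to preinsert (array([ 0.006, -0.002,  0.037]), array([0.   , 0.001, 0.   ])) | home (array([-0.874, -0.002,  0.038]), array([0.   , 0.001, 0.   ]))
```

Call:
move_arm(
  plan=[
    [0,0,0.02,0,0,0,0],
    [0,0,0.041,0,0,0,0],
    [-0.05,0,0.041,0,0,0,0],
    [-0.1,0,0.041,0,0,0,0],
    [-0.15,0,0.041,0,0,0,0],
  ],
)

```text
time_s: 15.8
eef_pos: [0.4923, 0.0487, 0.0601]
tool_rot: [-0.295, -3.118, -0.001]
force: [-21.9, 4.6, 4.4]
width: 0.0221
gripper_force: 25.0
```

Call:
move_arm(
  plan=[
    [-0.03,0,0,0,0,0,0],
    [-0.06,0,0,0,0,0,0],
    [-0.1,0,0,0,0,0,0],
    [-0.1,0,0,0,0,0,0],
    [-0.1,0,0,0,0,0,0],
  ],
)

```text
time_s: 16.42
eef_pos: [0.5047, 0.0463, 0.0587]
tool_rot: [-0.294, -3.112, -0.001]
force: [-21.1, 4.4, 3.0]
width: 0.022
gripper_force: 25.0
```

```bash
python3 look.py wide 8
```

```text
t 16.425 z 0.0587 along -0.1275 lat err 0.0 psi -0.1881 tool z [-0.0153  0.0019 -0.9999] F [-21.1   4.4   3. ] w 0.022004152739248245
top 219 [262.9 205.1] blade lat err 0.0562 yaw -1.558 nose along -0.021 width 0.1
scene 385 [362.8 268.3] blade lat err 0.0022 yaw -0.19 nose along 0.006 width 0.046
to preinsert (array([ 0.217,  0.   , -0.018]), array([-0.001, -0.01 ,  0.001])) | home (array([-0.663, -0.001, -0.032]), array([-0.001, -0.01 ,  0.001]))
```

```bash
python3 - <<'E'
from h import *
d=pickle.load(open("c8.pkl","rb"));e=pickle.load(open("c7.pkl","rb"))
f=lambda d:cv2.resize(d["scene"]["color"][215:325,315:415,::-1],(390,430),interpolation=cv2.INTER_CUBIC)
cv2.imwrite("pics/w8.png",np.hstack([f(e),f(d)]))
E
```

```text
(no output)
```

View pics/w8.png

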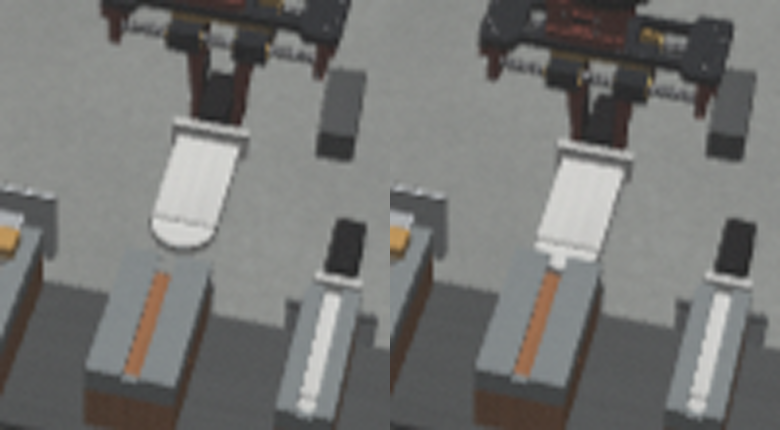

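The nose is in, but the step where the blade reaches full thickness is catching on the mouth's lower lip at (565,245) in the crop. I'll back off, check the pitch and raise it.

Call:
move_arm(
  plan=[
    [0.05,0,0,0,0,0,0],
    [0.1,0,0,0,0,0,0],
    [0.2,0,0,0,0,0,0],
    [0.25,0,-0.01,0,0,0,0],
    [0.25,0,-0.01,0,0,0,0],
  ],
)

```text
time_s: 17.15
eef_pos: [0.4736, 0.0523, 0.0629]
tool_rot: [0.296, 3.126, 0.0]
force: [0.5, -0.5, -2.3]
width: 0.0217
gripper_force: 25.0
```

```bash
python3 look.py wide 9; python3 - <<'E'
from h import *
# height of the blade from its apparent width/length in the scene view, and collar-vs-nose width
for tag in("7","9"):
    c=pickle.load(open(f"c{tag}.pkl","rb"))["scene"];im=c["color"].astype(int)
    a,ce,pts=max(blobs(im.min(2)>170,(335,225,395,295)),key=lambda b:b[0])
    top=pts[pts[:,1]==pts[:,1].max()].mean(0);print(tag,a,ce,"nose px",top,"first rows",pts[:,1].min(),[plane(c,top,z).round(4).tolist() for z in(.054,.06,.066)])
E
```

```text
t 17.15 z 0.0629 along -0.1592 lat err 0.0001 psi -0.1888 tool z [ 0.0015 -0.     -1.    ] F [ 0.5 -0.5 -2.3] w 0.021720163847886404
top 110 [263.9 222.3] blade lat err 0.0432 yaw -1.519 nose along -0.0708 width 0.074
scene 383 [365.  260.4] blade lat err 0.0019 yaw -0.188 nose along -0.0283 width 0.047
to preinsert (array([ 0.005, -0.   ,  0.006]), array([0.   , 0.001, 0.   ])) | home (array([-0.875, -0.   ,  0.007]), array([0.   , 0.001, 0.   ]))
7 423 [364.0212766  263.39716312] nose px [362.5 277. ] first rows 250 [[0.6036, 0.035, 0.054], [0.6095, 0.035, 0.06], [0.6154, 0.0349, 0.066]]
9 399 [365.00501253 260.71177945] nose px [364. 274.] first rows 248 [[0.5912, 0.039, 0.054], [0.5972, 0.0389, 0.06], [0.6032, 0.0388, 0.066]]
```

The gauge slid back about 17 mm in the fingers and may be pitching. I'll set it down to level it, then regrip harder.

Call:
move_arm(
  plan=[
    [0.15,0,0,0,0,0,0],
    [0.15,0,0.15,0,0,0,0],
    [0.15,0,0.25,0,0,0,0],
    [0.15,0,0.32,0,0,0,0],
    [0.15,0,0.345,0,0,0,0],
  ],
)

```text
time_s: 17.88
eef_pos: [0.4512, 0.0564, 0.0107]
tool_rot: [-0.297, -3.127, 0.0]
force: [-7.3, -1.1, 12.1]
width: 0.0221
gripper_force: 25.0
```

Call:
move_arm(
  plan=[
    [0,0,0,0,0,0,0.4],
    [0,0,0,0,0,0,0.4],
    [0.025,0,0,0,0,0,0.4],
    [0.025,0,0,0,0,0,0.4],
    [0.025,0,0,0,0,0,0.4],
  ],
)

```text
time_s: 18.5
eef_pos: [0.4476, 0.0572, 0.0107]
tool_rot: [0.296, 3.127, 0.0]
force: [-0.2, -0.1, 0.2]
width: 0.035
gripper_force: 0.0
```

Call:
move_arm(
  plan=[
    [0,0,0,0,0,0,0],
    [0,0,0,0,0,0,0],
    [0,0,0,0,0,0,0],
    [0,0,0,0,0,0,0],
    [0,0,0,0,0,0,0],
  ],
  grip_force=55,
)

```text
time_s: 19.12
eef_pos: [0.4476, 0.0572, 0.0105]
tool_rot: [0.296, 3.128, -0.0]
force: [0.3, 0.3, -0.5]
width: 0.0214
gripper_force: 55.0
```

```bash
python3 look.py wide 10
```

```text
t 19.125 z 0.0105 along -0.1856 lat err -0.0 psi -0.189 tool z [ 0. -0. -1.] F [ 0.3  0.3 -0.5] w 0.02138049782282602
scene 364 [365.8 267.8] blade lat err 0.0016 yaw -0.192 nose along -0.0528 width 0.047
to preinsert (array([-0.171,  0.   , -0.343]), array([-0.,  0., -0.])) | home (array([-1.051,  0.   , -0.343]), array([-0.,  0., -0.]))
```

Call:
move_arm(
  plan=[
    [0,0,-0.15,0,0,0,0],
    [0,0,-0.343,0,0,0,0],
    [0,0,-0.343,0,0,0,0],
    [-0.15,0,-0.343,0,0,0,0],
    [-0.25,0,-0.343,0,0,0,0],
  ],
)

```text
time_s: 19.85
eef_pos: [0.484, 0.05, 0.0598]
tool_rot: [-0.296, -3.125, 0.0]
force: [0.0, 0.2, -3.2]
width: 0.0219
gripper_force: 55.0
```

Call:
move_arm(
  plan=[
    [0,0,0,0,0,0,0],
    [-0.05,0,0,0,0,0,0],
    [-0.1,0,0,0,0,0,0],
    [-0.16,0,0,0,0,0,0],
    [-0.22,0,0,0,0,0,0],
  ],
)

```text
time_s: 20.48
eef_pos: [0.5174, 0.0439, 0.0621]
tool_rot: [0.296, 3.127, 0.0]
force: [-0.3, 0.5, -2.9]
width: 0.0218
gripper_force: 55.0
```

```bash
python3 look.py wide 11
```

```text
t 20.475 z 0.0621 along -0.1145 lat err -0.0 psi -0.189 tool z [ 3.e-04 -0.e+00 -1.e+00] F [-0.3  0.5 -2.9] w 0.021778877067682136
top 221 [263.1 201.2] blade lat err 0.0572 yaw -1.563 nose along -0.0107 width 0.102
scene 360 [361.7 270.6] blade lat err 0.0016 yaw -0.2 nose along 0.0211 width 0.047
to preinsert (array([0.303, 0.   , 0.   ]), array([0., 0., 0.])) | home (array([-0.577,  0.   ,  0.001]), array([0., 0., 0.]))
```

Call:
move_arm(
  plan=[
    [-0.03,0,0,0,0,0,0],
    [-0.06,0,0,0,0,0,0],
    [-0.09,0,0,0,0,0,0],
    [-0.12,0,0,0,0,0,0],
    [-0.12,0,0,0,0,0,0],
  ],
)

```text
time_s: 21.2
eef_pos: [0.5347, 0.0405, 0.0619]
tool_rot: [-0.297, -3.128, 0.0]
force: [0.1, 0.1, -3.4]
width: 0.0215
gripper_force: 55.0
```

Call:
move_arm(
  plan=[
    [-0.1,0,0,0,0,0,0],
    [-0.2,0,0,0,0,0,0],
    [-0.3,0,0,0,0,0,0],
    [-0.38,0,0,0,0,0,0],
    [-0.42,0,0,0,0,0,0],
  ],
)

```text
time_s: 21.82
eef_pos: [0.5967, 0.0286, 0.0618]
tool_rot: [-0.297, -3.127, 0.0]
force: [0.5, 0.0, -2.3]
width: 0.0218
gripper_force: 55.0
```

Call:
move_arm(
  plan=[
    [-0.01,0,0,0,0,0,0],
    [-0.02,0,0,0,0,0,0],
    [-0.03,0,0,0,0,0,0],
    [-0.04,0,0,0,0,0,0],
    [-0.04,0,0,0,0,0,0],
  ],
)

```text
time_s: 22.45
eef_pos: [0.6023, 0.0276, 0.062]
tool_rot: [0.296, 3.127, 0.0]
force: [0.0, -0.5, -3.2]
width: 0.0215
gripper_force: 55.0
```

```bash
python3 look.py wide 12
```

```text
t 22.45 z 0.062 along -0.0281 lat err -0.0 psi -0.189 tool z [ 2.e-04  0.e+00 -1.e+00] F [ 0.  -0.5 -3.2] w 0.021515450654756428
scene 86 [354.6 290.8] blade lat err 0.0001 yaw -0.188 nose along 0.0804 width 0.01
to preinsert (array([ 0.879,  0.   , -0.   ]), array([ 0.,  0., -0.])) | home (array([-0.001,  0.   ,  0.   ]), array([ 0.,  0., -0.]))
```

Call:
move_arm(
  plan=[
    [-0.01,0,0,0,0,0,0],
    [-0.02,0,0,0,0,0,0],
    [-0.03,0,0,0,0,0,0],
    [-0.03,0,0,0,0,0,0],
    [-0.03,0,0,0,0,0,0],
  ],
)

```text
time_s: 23.18
eef_pos: [0.6067, 0.0268, 0.062]
tool_rot: [-0.296, -3.128, -0.0]
force: [-0.0, -1.3, -3.7]
width: 0.0217
gripper_force: 55.0
```

Call:
move_arm(
  plan=[
    [-0.005,0,0,0,0,0,0],
    [-0.01,0,0,0,0,0,0],
    [-0.013,0,0,0,0,0,0],
    [-0.013,0,0,0,0,0,0],
    [-0.013,0,0,0,0,0,0],
  ],
)

```text
time_s: 23.8
eef_pos: [0.608, 0.0265, 0.0619]
tool_rot: [-0.296, -3.126, 0.0]
force: [-4.4, -0.0, -0.3]
width: 0.0214
gripper_force: 55.0
```

Call:
move_arm(
  plan=[
    [-0.01,0,0,0,0,0,0],
    [-0.01,0,0.005,0,0,0,0],
    [-0.01,0,0.005,0,0,0,0],
    [-0.01,0,0.005,0,0,0,0],
    [-0.01,0,0.005,0,0,0,0],
  ],
)

```text
time_s: 24.42
eef_pos: [0.608, 0.0265, 0.0612]
tool_rot: [-0.295, -3.123, -0.0]
force: [-12.4, 1.7, 3.4]
width: 0.022
gripper_force: 55.0
```

Call:
move_arm(
  plan=[
    [0,0,0,0,0,0,0.4],
    [0,0,0,0,0,0,0.4],
    [0,0,0,0,0,0,0.4],
    [0,0,-0.2,0,0,0,0.4],
    [0,0,-0.5,0,0,0,0.4],
  ],
)

```text
time_s: 25.05
eef_pos: [0.6093, 0.0261, 0.1352]
tool_rot: [-0.296, -3.124, 0.001]
force: [0.1, 0.4, 0.7]
width: 0.0354
gripper_force: 0.0
```

Call:
move_arm(
  plan=[
    [0.2,0,-0.3,0,0,0,0.4],
    [0.4,0,-0.5,0,0,0,0.4],
    [0.6,0,-0.5,0,0,0,0.4],
    [0.8,0,-0.5,0,0,0,0.4],
    [1.0,0,-0.5,0,0,0,0.4],
  ],
)

```text
time_s: 25.68
eef_pos: [0.4621, 0.0544, 0.2117]
tool_rot: [0.296, 3.126, 0.0]
force: [0.1, -0.1, -0.3]
width: 0.0352
gripper_force: 0.0
```

Call:
move_arm(
  plan=[
    [0,-0.3,0,0,0,0,0.4],
    [0,-0.6,0,0,0,0,0.4],
    [0,-1,0,0,0,0,0.4],
    [0,-1,0,0,0,0,0.4],
    [0,-1,0,0,0,0,0.4],
  ],
)

```text
time_s: 26.3
eef_pos: [0.4348, -0.0929, 0.2115]
tool_rot: [0.298, 3.127, 0.001]
force: [0.2, -0.1, 0.0]
width: 0.0351
gripper_force: 0.0
```

```bash
python3 - <<'E'
from h import *
from cell import viewer
d={k:viewer.camera(k) for k in("top","scene")};pickle.dump(d,open("c13.pkl","wb"))
a=cv2.resize(d["top"]["color"][140:230,200:330,::-1],(520,360),interpolation=cv2.INTER_CUBIC)
b=cv2.resize(d["scene"]["color"][230:340,325:425,::-1],(280,360),interpolation=cv2.INTER_CUBIC)
cv2.imwrite("pics/end.png",np.hstack([a,b]))
T=d["top"];T0=pickle.load(open("c0.pkl","rb"))["top"]
u=np.array([np.cos(.189),-np.sin(.189)]);n=np.array([np.sin(.189),np.cos(.189)])
im=T["color"].astype(int)
for nm,lat in(("narrow",.2603),("wide",.1403)):
    for a,ce,pts in blobs(im.max(2)<70,(200,175,330,235),20):
        P=np.array([plane(T,p,.086)[:2] for p in pts])
        if abs(P.mean(0)@n-lat)<.03:
            w,V=np.linalg.eigh(np.cov(P.T));v=V[:,1]*np.sign(V[0,1]);q=P@u-.6145
            print(nm,a,"handle lat",(P.mean(0)@n-lat).round(4),"along",q.min().round(4),q.max().round(4),"yaw",np.arctan2(v[1],v[0]).round(3))
D=np.abs(im-T0["color"].astype(int)).max(2);
for nm,r in dict(can=(105,160,160,212),cup=(160,160,195,200),block=(225,260,250,300),bracket=(408,150,450,206),medium=(385,220,432,284)).items():
    x0,y0,x1,y1=r;print(nm,(D[y0:y1,x0:x1]>40).sum())
E
```

```text
narrow 63 handle lat -0.0286 along -0.0124 0.0307 yaw -0.24
can 0
cup 0
block 0
bracket 0
medium 0
```

View pics/end.png

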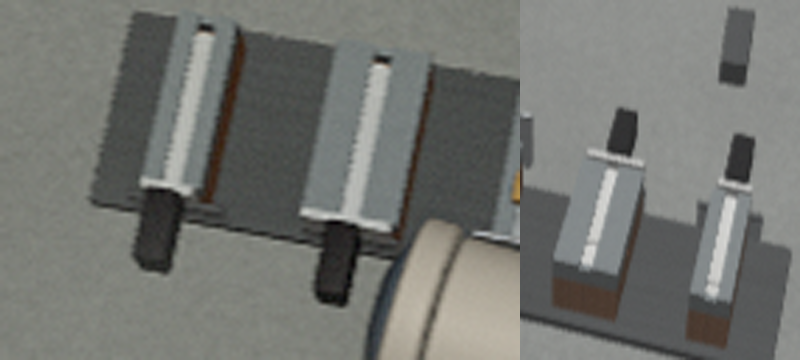

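Both collars sit flush on their mouths, at (168,187) and (350,220). The medium gauge and the bystanders show no change from the start. Handing in.

```bash
python3 -c "
from cell import order;print(order.sign_off())"
```

```text
the job is handed in; nothing more can be done
None
```

I put the narrow and wide gauges home in their open cases, left the medium gauge (its case is locked) and the four bystanders where they were, and handed the job in at about 26 s; no verdict came back.

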